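# Rebuild the beam line on its rail carriers

### The arm

A 7-joint arm with a two-finger parallel gripper is mounted at the origin on a cart in front of the work surface, level with it; the furniture and walls round the work are solid. World frame = base frame: x ahead of the robot, y to its left, z up, the work surface at z = 0. Lengths are in m, angles in rad, forces in N, time in s.
With the tool pointing down it reaches from about 0.425 to 0.875 m from the base axis. Payload 4.7 kg.
Tool frame: the origin (TCP) lies at the very end of the fingers, on their centre line; the grasp point (between the pads) lies 19 mm behind it; z points along the fingers, y is the direction in which the jaws open and shut (so a half turn about z gives the same grasp; the last joint's range is limited). The gripper opens to 87 mm and grips with 3 to 60 N. Pads are 19 mm wide; open, the fingers measure 117 mm over their backs; the gripper's body (75 mm by 190 mm) begins 51 mm behind the grasp point.
Start: joints at [-1.229, 0.321, -0.07, 1.45, 0.023, 1.371, -0.057], TCP at [0.209, 0.615, 0.19] pointing down, gripper open.
Joint ranges: [-2.86, 2.86], [-0.3, 2.09], [-1.38, 1.24], [0.06, 2.45], [-1.56, 4.7], [0.09, 2.05], [-2.69, 2.69]. Speed limits (rad/s): [2.57, 2.57, 3.14, 3.14, 3.14, 3.14, 3.14].

### API

Orientations are given as a rotation vector (axis times angle).
In Python, from bench import * gives the robot as it stands.
- The arm moves only by the shell command python3 -m jog 'ROWS' [OPENING] [FORCE]. ROWS is JSON, a list of rows, each a list of 4 numbers: the shift along the world's x, y, z in mm, then the turn about the world's z in rad. In form: [[x, y, z, twist], ...]. A call has exactly 8 rows; each row is the pose to reach, as a shift and turn from the pose commanded when the call began; what a row does not reach only later rows make up. A row lasts 1/8 s, in which the tool goes at most 62.5 mm and 10.7 degrees, less where a joint would pass 70% of its speed; a pose out of reach is approached as far as the arm can. A call with a gripper value outside its range is refused whole. OPENING is the opening, from -1 (shut) to 1 (fully open), set as the call begins (- or left out, the last holds). The fingers move at their own pace and stop on an object; FORCE is the grip in N (left out, the last holds). Time passes only in rows, so rows that repeat a pose let the fingers close, or fill a call up. It gives the time, the measured TCP pose, the force and the opening at its end, in the units of the state.
- get_state(): the state, without advancing time (a new reading comes with each control period).
- get_image(name): name is "scene" or "top"; returns a dict with "image" (480x640x3 uint8, red, green, blue), "fx", "fy", "cx", "cy" (pixels), "position" and "rotation" of the camera in the world. Camera axes: x right, y down, z forward; pixel columns grow to the right and rows downward; lengths in m; the calibration is good to about 2 mm. A picture is of the moment at which its call begins. There is no depth.
- close_job(): hands the job in, once; it reports no verdict.
The state is a dict: "time": time; "joint_positions": joint angles; "qd": joint speeds; "joint_torque": joint torques, N m; "position": TCP position; "tool_rot": TCP orientation; "ft_force": force on the tool from outside, world axes, zero at the start; "torque": the same for the moment, N m; "grip_width": opening from 0.0 (shut) to 1.0 (fully open).
Only numpy, scipy, OpenCV 4.12 (cv2) and the standard library are available. Lean on these libraries where they do the work, as an engineer would, in place of code of your own. Each camera call takes 0.05 s, during which the arm holds its last target. There are 200 camera calls.

### The job

Put the four parts of the beam line back on the optical rail, each standing fully down in the carrier pocket that was cut for its foot, square to the rail, with the filter glass and the camera lens facing the laser. The laser may come on, so the beam block goes in first and is let go before any other part goes in; then the iris and the filter mount, in either order; and the camera only last, when the filter that protects it is in place. Leave the power head and the lens tube standing where they are.

Things in the scene. Friction and masses are not known exactly. Their poses are not given: they have to be found in the camera images.
- beam_block: The beam block: black finned block 24 (x) x 50 (y) mm, from 8 to 58 mm above its origin, on a round foot 24 mm across, 8 mm high (both centred 1 mm to +x of the origin). Stands upright; origin on its underside, z up; the thin x direction lies along the rail when square. 0.19 kg.
- iris: The iris: a thin black upright ring, 8 mm thick (along x), 38 mm across, centre 3 mm to +y of the origin and 22 mm above it; foot 14 (x) x 22 (y) x 6 mm, also centred 3 mm to +y; a thin pale lever sticks out at the upper -y side. Origin on the underside, z up. Light (0.05 kg), easily tipped along x.
- mount: The filter mount: black mount with a round dark-blue glass, 58 mm high; the glass faces -x, three black knobs stick out behind to x = +22 mm. Its upper plates (24 to 57 mm up) are 36 mm wide in y, from x = -18 to +2 mm. Foot 24 (x, -21 to +3 mm) x 38 (y) x 6 mm. Origin on the underside, z up. 0.12 kg.
- camera: The small camera: black cube body (x -16 to +34, y -22 to +23, z 5 to 55 mm) on a black base plate 60 (x, -21 to +39 mm) x 70 (y) x 5 mm; a round pale-rimmed lens barrel 32 mm across reaches to x = -36 mm at 34 mm height and looks to -x. Origin on the underside, z up. 0.18 kg.
- power_head: Bystander, to be left where it stands: black disc-shaped power sensor head standing on edge, 60 mm across, 22 mm thick (x), with a thin pale post up to 80 mm. Origin on its underside.
- lens_tube: Bystander, to be left where it stands: black open tube on end, 30 mm across, 45 mm high. Origin at the centre of its underside.
- carrier_block: Carrier on the rail for the beam block: aluminium plate 46 x 46 mm with the only ROUND pocket, 31 mm across, 6 mm deep, floor 36 mm above the table, centred 1 mm to +x of the origin. Every carrier is fixed; its origin lies on the pocket floor, exactly where its part's origin comes when seated at the same yaw; x points along the rail away from the laser, z up.
- carrier_iris: Carrier on the rail for the iris: aluminium plate 37 (x) x 45 (y) mm, the tallest, with the SMALLEST rectangular pocket, 21 (x) x 29 (y) mm, 6 mm deep, floor 47 mm above the table, centred 3 mm to +y of the origin. Origin and axes as for carrier_block. The dark rail (74 mm wide, 16 mm high) runs roughly right to left.
- carrier_mount: Carrier on the rail for the filter mount: aluminium plate 47 (x) x 61 (y) mm, the lowest, with the MIDDLE-sized rectangular pocket, 31 (x) x 45 (y) mm, 6 mm deep, floor 28 mm above the table, centred 9 mm to -x of the origin. Origin and axes as for carrier_block. The laser is the finned grey box, 102 mm high, on the right end of the rail.
- carrier_camera: Carrier on the rail for the camera, always the one farthest from the laser: aluminium plate 83 (x) x 93 (y) mm with the LARGEST rectangular pocket, 67 (x) x 77 (y) mm, 5 mm deep, floor 35 mm above the table, centred 9 mm to +x of the origin. Origin and axes as for carrier_block.
Not all that is in view belongs to the job. Several things look just like the camera: the one meant starts farthest to the robot's right.

How it is judged:
By the outcome, as a careful person would: the job done as asked, in the order asked, and still so for the second after the job is handed in, with the robot touching nothing.
It also fails if it takes over 102 s, if anything falls off the work surface, if the arm or the gripper's body presses on something with over 40 N, if the wrist force passes 120 N, or if a joint passes its speed limit or range.

## Working session

There is one attempt and no reset: what is moved stays moved. The work goes in short steps, Python scripts to look and compute and a shell command to move; the robot and the scene stay as the last step left them, time stands still between calls to the robot, and variables do not carry over. Pictures are saved under pics/ and viewed, about 12 in all and at most 16, crops included, and the job is handed in when it is done.

```bash
mkdir -p pics; ls; cat > h.py <<'E'
from bench import *
import numpy as np, cv2
def cam(n):
    d=get_image(n); return d
def save(d,f,roi=None,s=1):
    im=d["image"][:,:,::-1]
    if roi: x0,y0,x1,y1=roi; im=im[y0:y1,x0:x1]
    im=cv2.resize(im,None,fx=s,fy=s,interpolation=cv2.INTER_CUBIC) if s!=1 else im
    cv2.imwrite("pics/"+f,im)
def ray(d,u,v,z):
    r=np.array(d["rotation"])@np.array([(u-d["cx"])/d["fx"],(v-d["cy"])/d["fy"],1])
    p=np.array(d["position"]); return p+r*(z-p[2])/r[2]
def proj(d,P):
    c=np.array(d["rotation"]).T@(np.array(P)-np.array(d["position"]))
    return [d["fx"]*c[0]/c[2]+d["cx"],d["fy"]*c[1]/c[2]+d["cy"]]
E
python3 - <<'E'
from h import *
import pickle
for n in("scene","top"):
    d=cam(n); save(d,n+"0.png"); pickle.dump(d,open(n+"0.pkl","wb"))
    print(n,d["fx"],d["cx"],d["cy"],np.round(d["position"],3),np.round(d["rotation"],3).tolist())
s=get_state(); print(s)
E
```

```text
pics
scene 603.5778352021262 321.8213951746257 239.492141869822 [-0.439 -0.85   0.75 ] [-1.931, 0.718, -0.474]
top 556.4161752901492 313.60347877127884 234.8417769945052 [0.198 0.182 1.705] [-2.146, 2.102, -0.2]
{'time': 0.1, 'joint_positions': array([-1.22887149,  0.32174928, -0.07007507,  1.45157907,  0.02261858,
        1.37075851, -0.05686819]), 'qd': array([-6.53448649e-04, -1.31184591e-03,  5.50395628e-05, -1.76016128e-03,
        4.33226809e-04,  8.62393304e-04, -2.29950289e-03]), 'joint_torque': array([-5.32259473e-04, -4.92573524e+01, -4.06156294e-01, -3.13402069e+01,
       -6.41855900e-02,  3.94625554e-02,  8.50384663e-05]), 'position': array([0.20917453, 0.61484471, 0.18925749]), 'tool_rot': array([-5.12531110e-01, -3.09933318e+00,  2.66956423e-03]), 'ft_force': array([-0.21503677,  0.69980574, -0.53960808]), 'torque': array([-0.0419399 ,  0.01832418, -0.00692133]), 'grip_width': 1.0007231238776362}
```

View pics/top0.png

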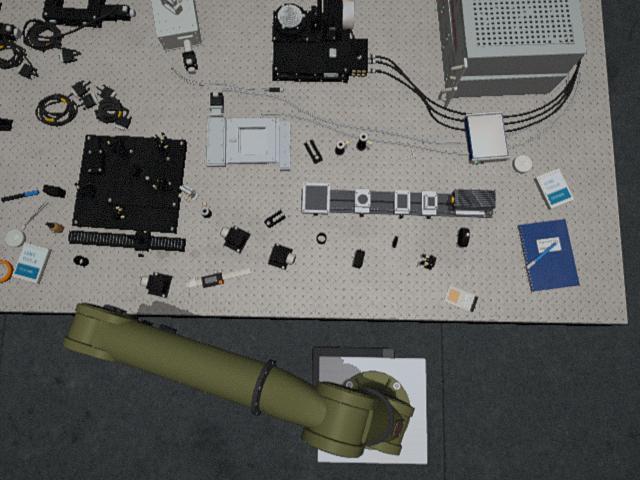

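View pics/scene0.png

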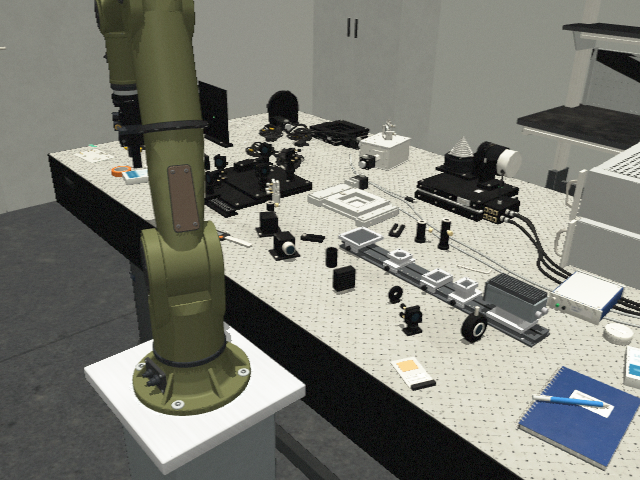

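The top picture shows the rail from camera carrier (316,198) to laser (474,202). The parts are the beam block (358,259), the iris (395,242), the mount (428,262), the power head (463,237) and the lens tube (321,238). There are three camera look-alikes at (157,284), (235,238) and (281,256). The robot's right is the image's right, so (281,256) is the one meant. Next I take close crops.

```bash
sed -i 's/r=np.array(d\["rotation"\])@/r=R(d)@/; s/c=np.array(d\["rotation"\]).T@/c=R(d).T@/' h.py; sed -i '2a R=lambda d: cv2.Rodrigues(np.array(d["rotation"],float))[0]' h.py
python3 - <<'E'
from h import *
import pickle
t=pickle.load(open("top0.pkl","rb"));s=pickle.load(open("scene0.pkl","rb"))
save(t,"t_rail.png",(295,175,495,275),4); save(t,"t_left.png",(255,180,355,280),6)
save(s,"s_crop.png",(250,215,550,350),2.66)
print(proj(t,[0,0,0]),proj(s,[0,0,0]))
for n,u,v,z in [("cam",281,256,.05),("bb",358,259,.05),("iris",395,242,.03),("mount",428,262,.05),("cc",316,198,.04),("laser",474,202,.1)]: print(n,ray(t,u,v,z).round(3))
E
```

```text
[np.float64(371.8952942466315), np.float64(409.4924489503077)] [np.float64(192.09844813650878), np.float64(374.9000773250778)]
cam [0.444 0.279 0.05 ]
bb [0.439 0.048 0.05 ]
iris [ 0.497 -0.067  0.03 ]
mount [ 0.435 -0.163  0.05 ]
cc [0.628 0.177 0.04 ]
laser [ 0.61  -0.292  0.1  ]
```

View pics/t_rail.png

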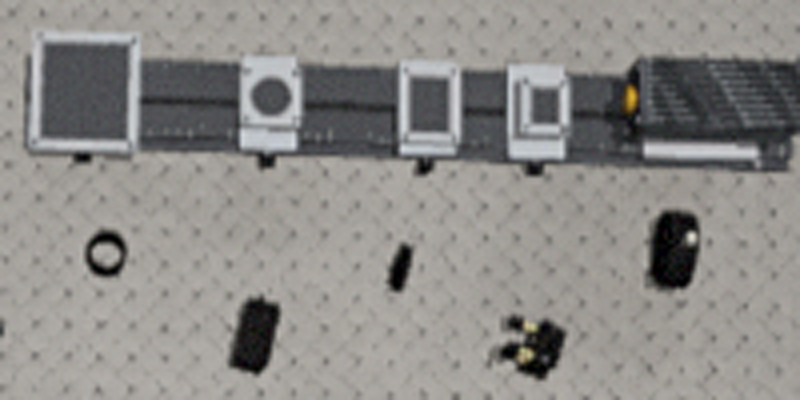

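View pics/t_left.png

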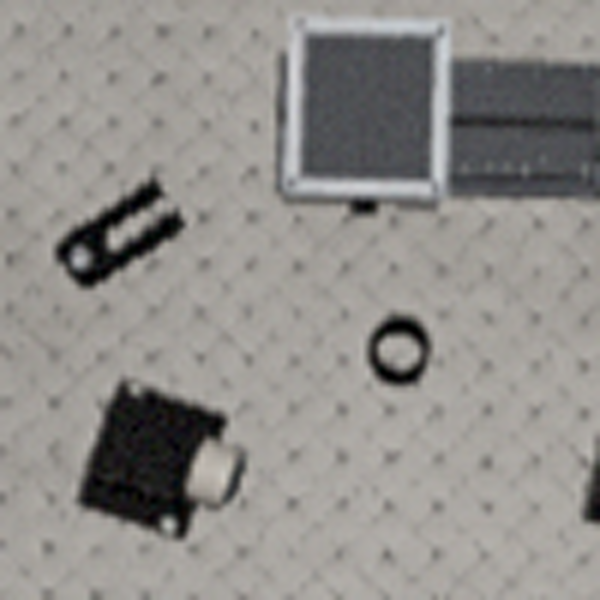

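View pics/s_crop.png

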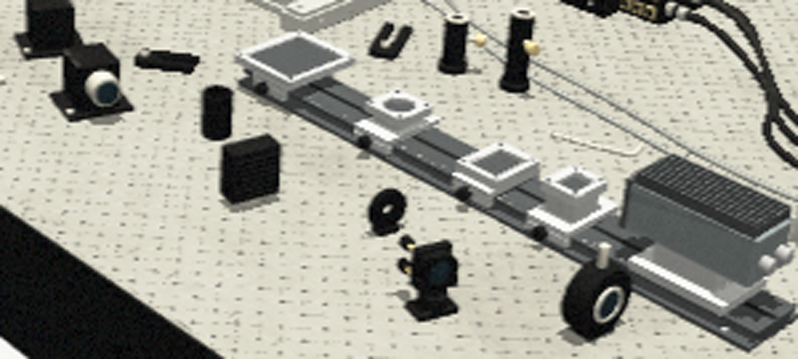

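The crops show the camera with its lens facing right, at full-image (280,257). The mount has its knobs to the left and glass to the right, and the block and iris are tilted about 16° clockwise. Carriers in order from the laser are iris, mount, block, camera. Now I fit poses by silhouette in both cameras.

```bash
cat > fit.py <<'E'
from h import *
import pickle
from scipy.optimize import minimize
S=6
def box(x0,x1,y0,y1,z0,z1): return np.array([[x,y,z] for x in(x0,x1) for y in(y0,y1) for z in(z0,z1)])/1e3
a=np.linspace(0,2*np.pi,32)
def cylz(cx,cy,r,z0,z1): return np.vstack([np.c_[cx+r*np.cos(a),cy+r*np.sin(a),0*a+z] for z in(z0,z1)])/1e3
def cylx(x0,x1,cy,cz,r): return np.vstack([np.c_[0*a+x,cy+r*np.cos(a),cz+r*np.sin(a)] for x in(x0,x1)])/1e3
M={"beam_block":([box(-11,13,-25,25,8,58),cylz(1,0,12,0,8)],[]),
"iris":([cylx(-4,4,3,22,19),box(-7,7,-8,14,0,6)],[]),
"mount":([box(-18,2,-18,18,24,57),box(-21,3,-19,19,0,6),box(-15,0,-9,9,0,30)],[box(2,24,-20,20,22,58)]),
"camera":([box(-16,34,-22,23,5,55),box(-21,39,-35,35,0,5)],[cylx(-38,-16,0,34,18)])}
def P(d,X):
    c=(X-np.array(d["position"]))@R(d)
    return np.c_[d["fx"]*c[:,0]/c[:,2]+d["cx"],d["fy"]*c[:,1]/c[:,2]+d["cy"]]
def draw(d,prims,p,roi,z=0):
    c,s=np.cos(p[2]),np.sin(p[2]); m=np.zeros(((roi[3]-roi[1])*S,(roi[2]-roi[0])*S),np.uint8)
    for q in prims:
        X=q@np.array([[c,s,0],[-s,c,0],[0,0,1]])+[p[0],p[1],z]
        uv=(P(d,X)-[roi[0],roi[1]]+.5)*S-.5
        cv2.fillConvexPoly(m,cv2.convexHull((uv*16).astype(np.int32)),255,shift=4)
    return m
def fit(n,p0,ds,thr=95,h=26,z=0):
    obs=[]
    for d in ds:
        u,v=P(d,np.array([[p0[0],p0[1],z+.025]]))[0]; roi=[int(u)-h,int(v)-h,int(u)+h,int(v)+h]
        g=cv2.cvtColor(d["image"],cv2.COLOR_RGB2GRAY)[roi[1]:roi[3],roi[0]:roi[2]]
        m=(cv2.resize(g,None,fx=S,fy=S,interpolation=cv2.INTER_CUBIC)<thr).astype(np.uint8)
        k,l,st,ce=cv2.connectedComponentsWithStats(m)
        b=1+np.argmax(st[1:,4]-20*np.hypot(*(ce[1:]-h*S).T)); obs.append((d,roi,(l==b)*np.uint8(255)))
    A,B=M[n]
    def L(p):
        e=0
        for d,roi,m in obs:
            x=cv2.bitwise_xor(draw(d,A,p,roi,z),m)
            if B: x[draw(d,B,p,roi,z)>0]=0
            e+=np.count_nonzero(x)/S/S
        return e
    best=None
    for dy in(-.25,0,.25):
        q=np.array(p0)+[0,0,dy]
        r=minimize(L,q,method="Nelder-Mead",options=dict(initial_simplex=np.vstack([q,q+[.01,0,0],q+[0,.01,0],q+[0,0,.15]]),xatol=1e-4,fatol=.05))
        if best is None or r.fun<best.fun: best=r
    return best.x,best.fun,[np.count_nonzero(m)/S/S for *_,m in obs]
def pocket(d,uv,z,h=22):
    roi=[uv[0]-h,uv[1]-h,uv[0]+h,uv[1]+h]
    g=cv2.cvtColor(d["image"],cv2.COLOR_RGB2GRAY)[roi[1]:roi[3],roi[0]:roi[2]]
    m=(cv2.resize(g,None,fx=S,fy=S,interpolation=cv2.INTER_CUBIC)<140).astype(np.uint8)
    k,l,st,ce=cv2.connectedComponentsWithStats(m,connectivity=4); b=l[h*S,h*S]
    c=cv2.findContours((l==b).astype(np.uint8),0,1)[0][0][:,0,:]
    w=np.array([ray(d,*((q+.5)/S-.5+roi[:2]),z) for q in c])[:,:2]
    return cv2.minAreaRect((w*1e3).astype(np.float32))
E
python3 - <<'E'
from fit import *
t=pickle.load(open("top0.pkl","rb"));s=pickle.load(open("scene0.pkl","rb"))
for n,uv,z in [("cam",(316,198),.04),("block",(362,199),.042),("mount",(402,201),.034),("iris",(431,201),.053)]:
    print(n,[np.round(x,1) for x in pocket(t,uv,z)])
for n,p in [("beam_block",(.439,.048)),("iris",(.497,-.067)),("mount",(.435,-.163)),("camera",(.444,.279))]:
    for ds in ([t],[s],[t,s]):
        x,f,ar=fit(n,[*p,1.3],ds); print(n,x.round(4),np.degrees(x[2]).round(1),round(f,1),np.round(ar))
E
```

```text
cam [array([630.3, 177.9]), array([68.3, 77.7]), np.float64(89.9)]
block [array([628.3,  34.5]), array([30.4, 30.5]), np.float64(44.9)]
mount [array([626.7, -88.6]), array([31. , 44.6]), np.float64(89.4)]
iris [array([ 622.7, -173.8]), array([21.4, 29.5]), np.float64(88.9)]
beam_block [0.4436 0.0447 1.3495] 77.3 17.7 [169.]
beam_block [0.4413 0.0433 1.5747] 90.2 51.8 [488.]
beam_block [0.4427 0.0441 1.3716] 78.6 81.9 [169. 488.]
iris [ 0.5031 -0.0685  1.3155] 75.4 8.0 [47.]
iris [ 0.5019 -0.0694  1.5201] 87.1 17.9 [186.]
iris [ 0.5024 -0.0691  1.4902] 85.4 32.1 [ 47. 186.]
mount [ 0.4425 -0.1652  1.2763] 73.1 15.3 [130.]
mount [ 0.4393 -0.1655  1.294 ] 74.1 43.4 [463.]
mount [ 0.4401 -0.165   1.2639] 72.4 64.1 [130. 463.]
camera [0.4471 0.2765 1.267 ] 72.6 38.1 [384.]
camera [0.446  0.2765 1.1897] 68.2 349.9 [847.]
camera [0.4467 0.2765 1.2149] 69.6 393.7 [384. 847.]
```

Pocket sizes match the description within 1 mm. The rail yaw is 89.2°, and the iris carrier falls on the same line. Beam block first: its yaw is about 77° and its centre about (0.444, 0.046), so I move above it.

```bash
python3 -m jog '[[30,-45,0,0.02],[70,-100,0,0.04],[105,-150,0,0.06],[140,-205,0,0.08],[175,-260,0,0.1],[195,-320,0,0.1],[208,-380,0,0.1],[216,-435,0,0.1]]' 1 25; python3 -m jog '[[9,-55,0,0],[18,-110,0,0],[19,-134,0,0],[19,-134,-40,0],[19,-134,-90,0],[19,-134,-90,0],[19,-134,-90,0],[19,-134,-90,0]]'
```

```text
time: 1.1
position: [0.4253, 0.1798, 0.19]
tool_rot: [-0.358, -3.121, 0.0]
ft_force: [1.1, -0.3, -0.5]
grip_width: 1.0
time: 2.1
position: [0.4457, 0.0486, 0.1024]
tool_rot: [0.356, 3.118, 0.002]
ft_force: [-0.5, -0.5, 0.8]
grip_width: 1.001
```

```bash
python3 -m jog '[[0,0,-30,0],[0,0,-60,0],[0,0,-80,0],[0,0,-82,0],[0,0,-82,0],[0,0,-82,0],[0,0,-82,0],[0,0,-82,0]]'; python3 -m jog '[[0,0,0,0],[0,0,0,0],[0,0,0,0],[0,0,0,0],[0,0,0,0],[0,0,0,0],[0,0,0,0],[0,0,0,0]]' -1 25; python3 - <<'E'
from h import *
d=cam("scene"); save(d,"a1.png",(280,180,460,330),4)
E
```

```text
time: 3.1
position: [0.4443, 0.0483, 0.0187]
tool_rot: [0.357, 3.121, 0.001]
ft_force: [-0.5, -0.5, 0.8]
grip_width: 1.0
time: 4.1
position: [0.444, 0.0481, 0.0183]
tool_rot: [0.357, 3.121, 0.0]
ft_force: [-0.0, 0.2, 0.5]
grip_width: 0.269
```

View pics/a1.png

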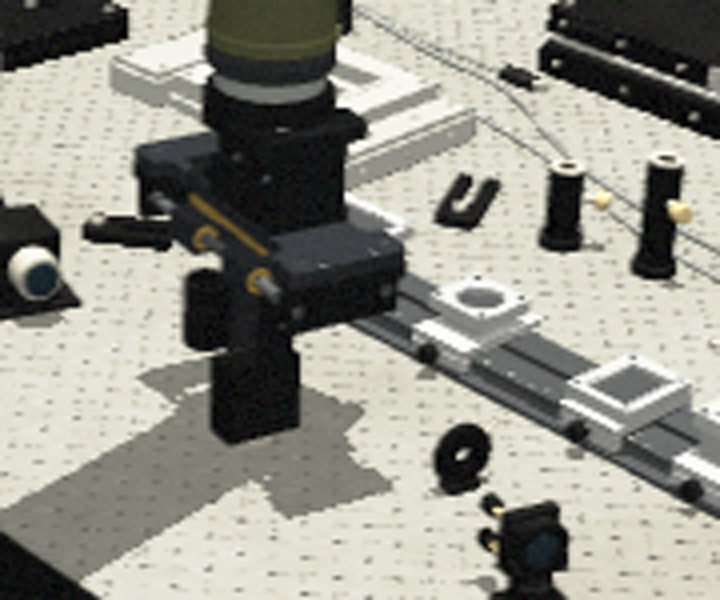

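The block is between the fingers and the opening reads about 23.4 mm, as expected for 24 mm. Next I lift it and carry it over the round pocket.

```bash
python3 -m jog '[[0,0,30,0],[0,0,70,0],[40,-3,80,0.05],[90,-7,80,0.12],[140,-10,80,0.18],[175,-13,80,0.215],[184,-14,80,0.215],[184,-14,80,0.215]]'; python3 -m jog '[[0,0,-10,0],[0,0,-20,0],[0,0,-25,0],[0,0,-25,0],[0,0,-25,0],[0,0,-25,0],[0,0,-25,0],[0,0,-25,0]]'; python3 - <<'E'
from h import *
d=cam("scene"); save(d,"a2.png",(330,190,450,280),6)
E
```

```text
time: 5.15
position: [0.6273, 0.0339, 0.0974]
tool_rot: [-0.021, -3.14, 0.001]
ft_force: [-1.4, -0.0, -1.9]
grip_width: 0.27
time: 6.15
position: [0.6281, 0.0342, 0.0734]
tool_rot: [0.02, 3.141, 0.0]
ft_force: [-0.2, 0.0, -1.6]
grip_width: 0.276
```

View pics/a2.png

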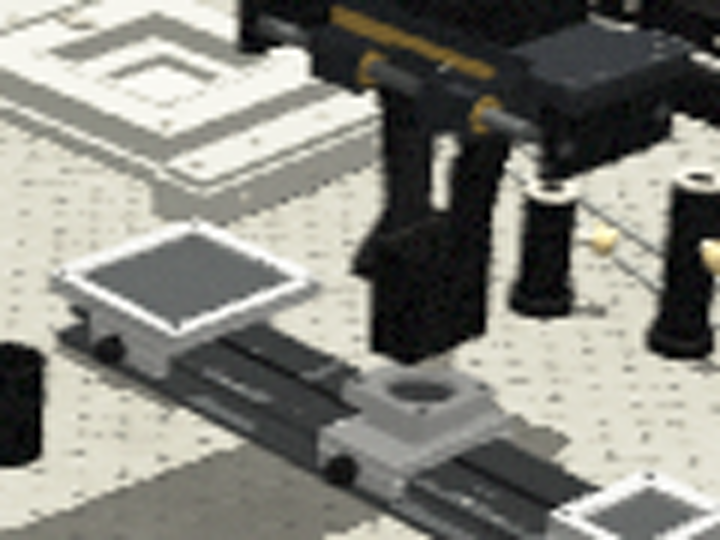

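```bash
python3 - <<'E'
from fit import *
s=pickle.load(open("scene0.pkl","rb"))
print(np.round((np.array(proj(s,[.628-.025,.0342-.012,.063]))-[330,190]+.5)*6-.5,1))
for n,P0,z in [("block",(.6283,.0345),.042),("mount",(.6267,-.0886),.034),("iris",(.6227,-.1738),.053),("cam",(.6303,.1779),.04)]:
    u,v=proj(s,[*P0,z]); print(n,[np.round(x,1) for x in pocket(s,(int(u),int(v)),z,26)])
E
```

```text
[405.5 367.1]
block [array([625.7,  32. ]), array([23., 28.]), np.float64(50.7)]
mount [array([623.8, -91.1]), array([27.9, 41.8]), np.float64(89.2)]
iris [array([ 619.7, -177.3]), array([20.7, 29.4]), np.float64(88.8)]
cam [array([627., 174.]), array([65.8, 77.5]), np.float64(89.4)]
```

```bash
python3 - <<'E'
from fit import *
s=cam("scene");t=cam("top");
print(ray(s,330+412.5/6-.5,190+362.5/6-.5,.063)+[.025,.012,0])
x0,y0=330,170
save(s,"a3.png",(375,220,435,265),10);save(t,"a4.png",(300,150,420,240),6)
E
```

```text
[0.63363965 0.03563515 0.063     ]
```

View pics/a3.png

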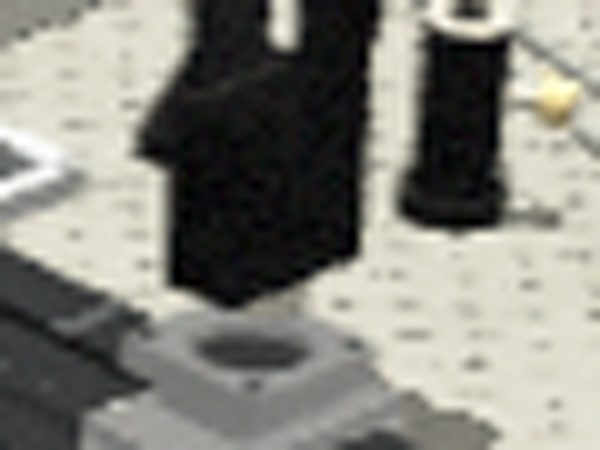

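```bash
python3 - <<'E'
from h import *
s=cam("scene")
for z in(.060,.063,.066):
  for (a,b),o in zip([(168,285),(232,305),(358,255)],[(.025,-.012),(.025,.012),(-.025,.012)]):
    print(z,(ray(s,375+(a+.5)/10-.5,220+(b+.5)/10-.5,z)[:2]+o).round(4))
E
```

```text
0.06 [0.6324 0.0336]
0.06 [0.6367 0.0398]
0.06 [0.6329 0.0382]
0.063 [0.6278 0.0297]
0.063 [0.6321 0.0359]
0.063 [0.6282 0.0344]
0.066 [0.6233 0.0258]
0.066 [0.6275 0.0321]
0.066 [0.6234 0.0306]
```

```bash
python3 -m jog '[[0,0,-5,0],[0,0,-9,0],[0,0,-13,0],[0,0,-16,0],[0,0,-18,0],[0,0,-19,0],[0,0,-19,0],[0,0,-19,0]]'
```

```text
time: 7.35
position: [0.6282, 0.0341, 0.0544]
tool_rot: [0.02, 3.141, 0.0]
ft_force: [-0.5, -0.3, -1.3]
grip_width: 0.275
```

It went into the pocket with no contact force. I release it and rise.

```bash
python3 -m jog '[[0,0,0,0],[0,0,0,0],[0,0,0,0],[0,0,0,0],[0,0,20,0],[0,0,60,0],[0,0,110,0],[0,0,110,0]]' 0.2; python3 - <<'E'
from h import *
d=cam("scene"); save(d,"a5.png",(330,200,470,305),5)
E
```

```text
time: 8.35
position: [0.6316, 0.0339, 0.1709]
tool_rot: [0.021, 3.131, 0.003]
ft_force: [-0.3, -0.2, -0.1]
grip_width: 0.602
```

View pics/a5.png

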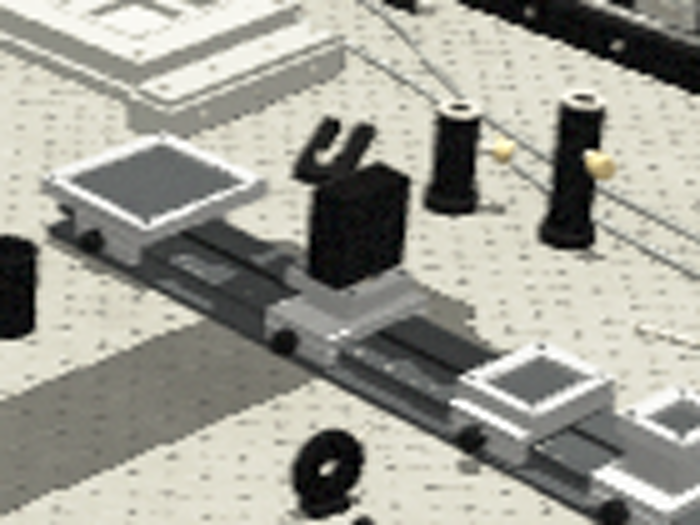

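The block stands level in its pocket and is released. Next the iris, ring centre about (0.500, -0.068), yaw about 76°.

```bash
python3 -m jog '[[-35,-28,0,-0.06],[-75,-60,0,-0.12],[-110,-88,0,-0.18],[-128,-102,0,-0.235],[-128,-102,-50,-0.235],[-128,-102,-100,-0.235],[-128,-102,-110,-0.235],[-128,-102,-110,-0.235]]'; python3 -m jog '[[0,0,-10,0],[0,0,-25,0],[0,0,-40,0],[0,0,-44,0],[0,0,-44,0],[0,0,-44,0],[0,0,-44,0],[0,0,-44,0]]'; python3 - <<'E'
from h import *
d=cam("scene"); save(d,"a6.png",(360,240,430,300),9)
E
```

```text
time: 9.4
position: [0.4999, -0.068, 0.0544]
tool_rot: [-0.388, -3.117, 0.001]
ft_force: [0.9, -1.0, 1.1]
grip_width: 0.603
time: 10.4
position: [0.5003, -0.0678, 0.0106]
tool_rot: [0.388, 3.117, 0.0]
ft_force: [-0.3, -0.1, -0.7]
grip_width: 0.6
```

View pics/a6.png

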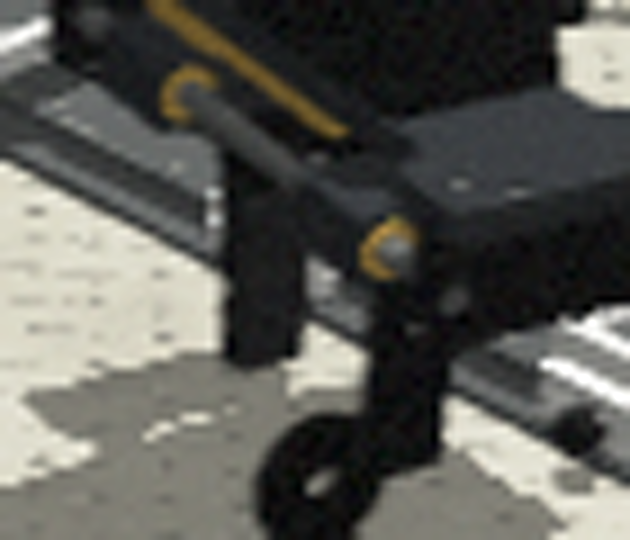

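```bash
python3 - <<'E'
from fit import *
s=cam("scene");t=cam("top")
for P0 in([.5003,-.0678,.0106],[.5003,-.0678,.022]):
    print((np.array(proj(s,P0))-[360,240]+.5)*9-.5,proj(t,P0))
print(get_state()["position"],get_state()["time"])
s0=pickle.load(open("scene0.pkl","rb"))
u,v=335,300
save(s0,"z0.png",(360,240,430,300),9)
g=lambda d:cv2.cvtColor(d["image"],cv2.COLOR_RGB2GRAY)
print(ray(s,360+260/9,240+360/9,.0106),ray(s,360+420/9,240+462/9,.0106))
E
```

```text
[315.49925755 517.47483929] [np.float64(394.34583571586336), np.float64(242.05895105042967)]
[318.71682703 479.8114881 ] [np.float64(394.8873110416609), np.float64(241.41905905501375)]
[ 0.50013051 -0.06782425  0.01042236] 10.55
[ 0.54886794 -0.00469076  0.0106    ] [ 0.54181023 -0.06863549  0.0106    ]
```

View pics/z0.png

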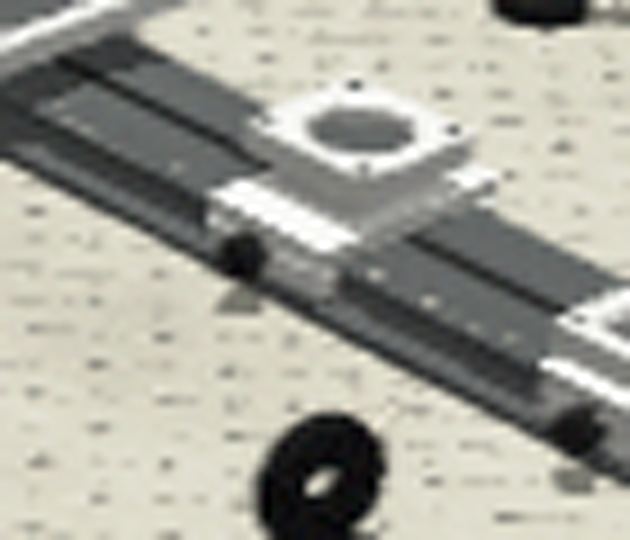

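The ring is where I predicted, at (318,480) in the crop. The fingertips, at (260,360) and (420,465), look about 30 mm above where the reported TCP should be, and the block grip also looked shallow. I lower in small guarded steps and watch the force.

```bash
python3 -m jog '[[0,0,-4,0],[0,0,-7,0],[0,0,-9,0],[0,0,-9,0],[0,0,-10,0],[0,0,-11,0],[0,0,-12,0],[0,0,-12,0]]'; python3 - <<'E'
from h import *
d=cam("scene"); save(d,"a7.png",(360,240,430,300),9); 
g=cv2.cvtColor(d["image"],cv2.COLOR_RGB2GRAY); print(g[272:300,388].tolist())
print(get_state()["ft_force"])
E
```

```text
time: 11.55
position: [0.5, -0.0678, -0.0018]
tool_rot: [-0.388, -3.117, -0.0]
ft_force: [1.0, -0.7, 0.4]
grip_width: 0.604
[29, 31, 27, 26, 33, 33, 27, 28, 26, 32, 28, 24, 32, 70, 125, 123, 127, 125, 126, 110, 82, 57, 59, 60, 56, 75, 91, 125]
[-0.22939107  0.51341616 -0.28318264]
```

```bash
python3 - <<'E'
from h import *
s=cam("scene"); a=np.radians(75.8); j=np.array([np.cos(a),np.sin(a)]); n=np.array([np.sin(a),-np.cos(a)])
for z in(0,.01,.02,.025,.03,.035,.04):
    print(z,[np.round(proj(s,[*(np.array([.5,-.0678])+f*j+w*n),z]),1).tolist() for f in(.0335,-.0335) for w in(-.0095,.0095)])
g=cv2.cvtColor(s["image"],cv2.COLOR_RGB2GRAY)
for c in(385,386,387,389,390,391,392): print(c,[r for r in range(270,299) if g[r,c]<60 and g[r+1,c]>=60])
E
```

```text
0 [[383.1, 295.1], [389.8, 293.3], [398.8, 308.9], [405.7, 307.0]]
0.01 [[383.3, 291.5], [390.1, 289.7], [399.1, 305.2], [406.0, 303.3]]
0.02 [[383.6, 287.9], [390.4, 286.1], [399.5, 301.5], [406.4, 299.6]]
0.025 [[383.8, 286.1], [390.5, 284.3], [399.6, 299.6], [406.6, 297.7]]
0.03 [[383.9, 284.2], [390.7, 282.5], [399.8, 297.7], [406.7, 295.9]]
0.035 [[384.0, 282.4], [390.8, 280.7], [400.0, 295.9], [406.9, 294.0]]
0.04 [[384.2, 280.6], [390.9, 278.8], [400.2, 294.0], [407.1, 292.1]]
385 [284]
386 [285]
387 [285]
389 [284, 298]
390 [284]
391 [284]
392 [283]
```

View pics/a7.png

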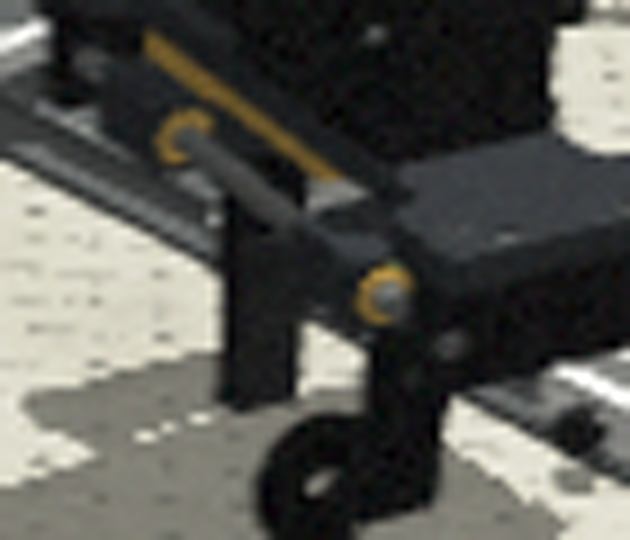

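The left fingertip's lowest corner is at about (386.5,285.5), which puts the true tips near z 25 mm while the state says −2 mm. The tips are therefore about 27 mm higher than reported. I lower 14 mm more and close gently.

```bash
python3 -m jog '[[0,0,-3,0],[0,0,-6,0],[0,0,-8,0],[0,0,-10,0],[0,0,-12,0],[0,0,-14,0],[0,0,-14,0],[0,0,-14,0]]'; python3 -m jog '[[0,0,0,0],[0,0,0,0],[0,0,0,0],[0,0,0,0],[0,0,0,0],[0,0,0,0],[0,0,0,0],[0,0,0,0]]' -1 15
```

```text
time: 12.65
position: [0.5001, -0.0679, -0.0157]
tool_rot: [0.388, 3.117, 0.0]
ft_force: [-0.5, -0.0, -1.0]
grip_width: 0.599
time: 13.65
position: [0.5, -0.0678, -0.0158]
tool_rot: [-0.388, -3.117, -0.0]
ft_force: [-0.3, 0.8, 0.6]
grip_width: 0.089
```

```bash
python3 -m jog '[[0,0,30,0],[0,0,70,0],[20,-18,85,0.04],[60,-52,85,0.12],[100,-86,85,0.2],[119,-103,85,0.234],[123,-106,85,0.234],[123,-106,85,0.234]]'; python3 -m jog '[[0,0,-10,0],[0,0,-20,0],[0,0,-25,0],[0,0,-25,0],[0,0,-25,0],[0,0,-25,0],[0,0,-25,0],[0,0,-25,0]]'; python3 - <<'E'
from fit import *
s=cam("scene");t=cam("top")
save(s,"a8.png",(420,210,500,270),8); p=get_state()["position"]; print(p)
x,f,ar=fit("iris",[.6254,-.1738,1.557],[s],h=18,z=.06); print(x,f,ar)
E
```

```text
time: 14.65
position: [0.6224, -0.1732, 0.0688]
tool_rot: [-0.022, -3.14, -0.001]
ft_force: [0.2, 0.1, -0.7]
grip_width: 0.091
time: 15.65
position: [0.6231, -0.1739, 0.0444]
tool_rot: [0.022, 3.141, 0.0]
ft_force: [-0.1, 0.2, -1.3]
grip_width: 0.091
[ 0.62306223 -0.17385166  0.044332  ]
[ 0.67690187 -0.14446381  0.4270626 ] 261.52777777777777 [np.float64(494.0555555555556)]
```

View pics/a8.png

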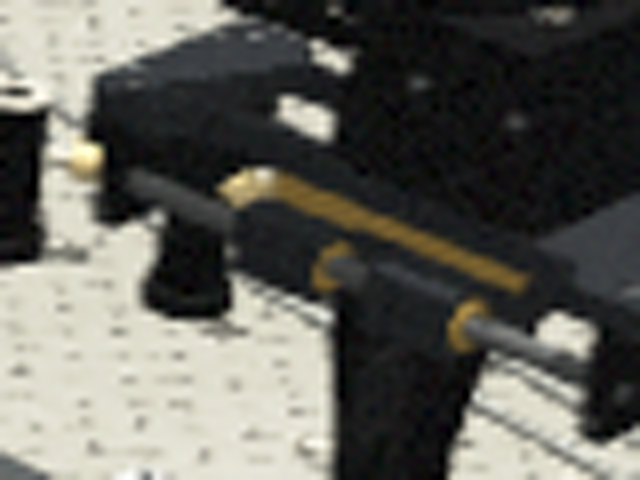

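The crop landed too high and shows only the gripper. The position agrees by the numbers, so I lower and watch the force.

```bash
python3 -m jog '[[0,0,-3,0],[0,0,-6,0],[0,0,-8,0],[0,0,-10,0],[0,0,-12,0],[0,0,-13,0],[0,0,-13,0],[0,0,-13,0]]'
```

```text
time: 16.75
position: [0.6231, -0.1739, 0.0313]
tool_rot: [0.022, 3.141, 0.0]
ft_force: [0.2, -0.2, 0.1]
grip_width: 0.093
```

```bash
python3 -m jog '[[0,0,0,0],[0,0,0,0],[0,0,0,0],[0,0,10,0],[0,0,40,0],[0,0,80,0],[0,0,110,0],[0,0,110,0]]' -0.3; python3 -m jog '[[-30,0,10,-0.1],[-80,0,10,-0.25],[-130,0,10,-0.4],[-170,0,10,-0.55],[-187,0,10,-0.7],[-187,5,10,-0.85],[-187,5,10,-1.0],[-187,5,10,-1.15]]' 0.5; python3 - <<'E'
from fit import *
s=cam("scene");t=cam("top")
cv2.imwrite("pics/a9.png",np.hstack([cv2.resize(d["image"][b:b+h,a:a+w,::-1],(400,400),interpolation=cv2.INTER_CUBIC) for d,a,b,w,h in((s,385,235,110,110),(t,395,180,90,90))]))
E
```

```text
time: 17.75
position: [0.6251, -0.1747, 0.1451]
tool_rot: [0.022, 3.135, -0.001]
ft_force: [-0.6, -0.2, -0.5]
grip_width: 0.353
time: 18.75
position: [0.4354, -0.1685, 0.1506]
tool_rot: [-1.732, -2.62, 0.0]
ft_force: [0.6, -0.2, 0.5]
grip_width: 0.75
```

View pics/a9.png

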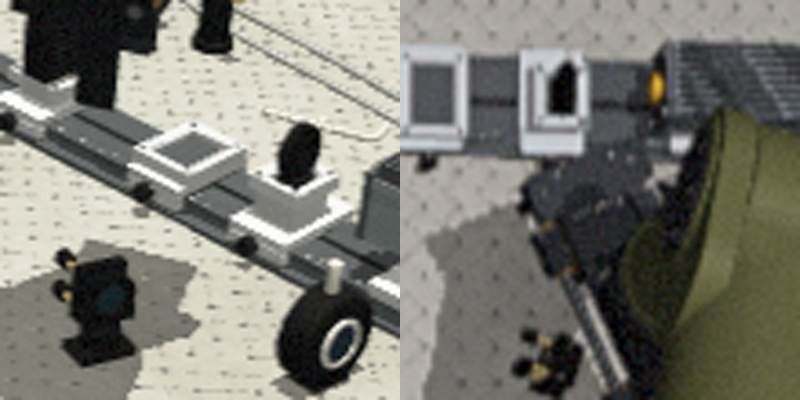

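The iris stands upright in its pocket, at scene-crop (300,155) and top-crop (563,88). Next the mount: its plates are centred at about (0.440, -0.173), and the jaws go across them at −16.7°.

```bash
python3 -m jog '[[4,-4,0,-0.17],[4,-4,-20,-0.35],[4,-4,-40,-0.52],[4,-4,-60,-0.695],[4,-4,-80,-0.695],[4,-4,-90,-0.695],[4,-4,-90,-0.695],[4,-4,-90,-0.695]]' 0.5; python3 - <<'E'
from fit import *
s=cam("scene"); g=s["image"]
t=pickle.load(open("top0.pkl","rb"))
p=get_state()["position"]; print(p, get_state()["tool_rot"])
# iris check: residual of silhouette at seated pose for some heights, scene
x0=[.6257,-.1739,1.557]
for z in(.043,.047,.051,.055):
    r=fit("iris",x0,[s],h=15,z=z,thr=60); print(z,r[0].round(4),round(r[1],1),r[2])
E
```

```text
time: 19.85
position: [0.4406, -0.173, 0.0619]
tool_rot: [2.516, 1.88, 0.001]
ft_force: [-0.1, 0.0, -0.2]
grip_width: 0.755
[ 0.44068411 -0.17300383  0.06203446] [2.51588657e+00 1.87978765e+00 1.65239947e-03]
0.043 [ 0.6327 -0.1699  1.719 ] 20.4 [np.float64(145.5)]
0.047 [ 0.6255 -0.1742  1.7342] 21.7 [np.float64(145.5)]
0.051 [ 0.62   -0.1778  1.7304] 22.9 [np.float64(145.5)]
0.055 [ 0.6102 -0.1839  1.7392] 11.1 [np.float64(144.94444444444443)]
```

The iris fits at (0.6255, -0.1742) for z = 47 mm, which is seated. I go down on the mount.

```bash
python3 -m jog '[[0,0,-15,0],[0,0,-30,0],[0,0,-45,0],[0,0,-57,0],[0,0,-64,0],[0,0,-67,0],[0,0,-67,0],[0,0,-67,0]]'; python3 -m jog '[[0,0,0,0],[0,0,0,0],[0,0,0,0],[0,0,0,0],[0,0,0,0],[0,0,0,0],[0,0,0,0],[0,0,0,0]]' -1 20
```

```text
time: 20.9
position: [0.4405, -0.173, -0.0053]
tool_rot: [2.517, 1.879, 0.001]
ft_force: [0.5, -0.6, 1.1]
grip_width: 0.75
time: 21.9
position: [0.4399, -0.1728, -0.0057]
tool_rot: [-2.517, -1.879, 0.0]
ft_force: [-1.3, 0.9, 2.0]
grip_width: 0.4
```

```bash
python3 -m jog '[[0,0,30,0],[0,0,70,0],[20,10,90,0.04],[65,30,90,0.12],[115,52,90,0.2],[165,75,90,0.274],[187,85,90,0.274],[187,85,90,0.274]]'; python3 -m jog '[[0,0,-20,0],[0,0,-40,0],[0,0,-48,0],[0,0,-48,0],[0,0,-48,0],[0,0,-48,0],[0,0,-48,0],[0,0,-48,0]]'; python3 - <<'E'
from fit import *
s=cam("scene");t=cam("top")
u,v=proj(s,[.627,-.088,.05]); a,b=int(u)-40,int(v)-30; save(s,"b1.png",(a,b,a+80,b+60),9); print(a,b,get_state()["position"])
E
```

```text
time: 22.9
position: [0.6281, -0.0861, 0.083]
tool_rot: [-2.233, -2.209, 0.002]
ft_force: [-0.1, -1.3, -2.5]
grip_width: 0.402
time: 23.9
position: [0.6272, -0.0878, 0.0365]
tool_rot: [2.237, 2.206, 0.0]
ft_force: [-0.4, 0.8, -1.2]
grip_width: 0.396
397 238 [ 0.62710101 -0.08782178  0.03638781]
```

View pics/b1.png

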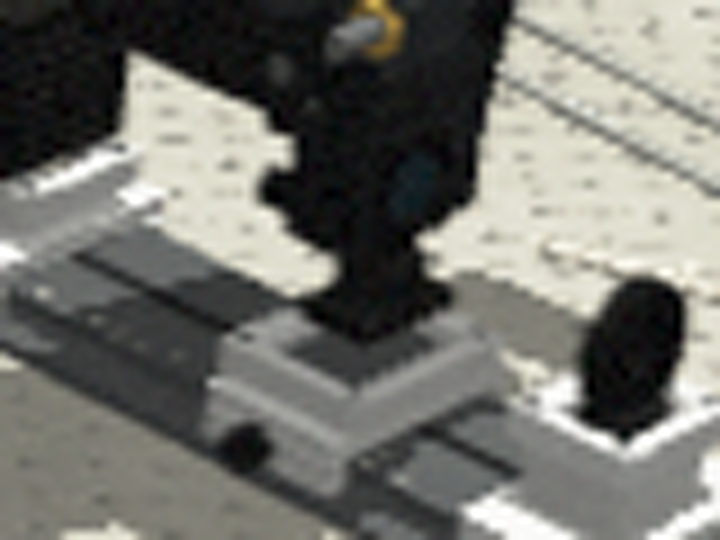

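```bash
python3 - <<'E'
from h import *
s=cam("scene")
for (a,b),o in zip([(366,342),(292,308),(450,300)],[(.019,.012),(.019,-.012),(-.019,.012)]):
    print("foot",(ray(s,397+(a+.5)/9-.5,238+(b+.5)/9-.5,.0422)[:2]+o).round(4))
print("rim corner",(ray(s,397+355.5/9-.5,238+388.5/9-.5,.034)[:2]+[.0225,.0155]).round(4))
E
```

```text
foot [ 0.631  -0.0882]
foot [ 0.6302 -0.0877]
foot [ 0.6288 -0.0881]
rim corner [ 0.6248 -0.0899]
```

The foot sits over the pocket (near corner at crop (366,342), rim corner at (355,388)). The two cameras differ by 2–3 mm in x, so I shift x by −1 mm and lower guarded.

```bash
python3 -m jog '[[-1,0,-3,0],[-1,0,-6,0],[-1,0,-8,0],[-1,0,-10,0],[-1,0,-11,0],[-1,0,-12,0],[-1,0,-12,0],[-1,0,-12,0]]'; python3 -m jog '[[0,0,-1,0],[0,0,-1.5,0],[0,0,-2,0],[0,0,-2,0],[0,0,-2,0],[0,0,-2,0],[0,0,-2,0],[0,0,-2,0]]'
```

```text
time: 25.05
position: [0.6261, -0.0879, 0.0244]
tool_rot: [2.237, 2.206, 0.0]
ft_force: [0.2, 0.4, -0.4]
grip_width: 0.401
time: 26.05
position: [0.626, -0.0879, 0.0224]
tool_rot: [2.237, 2.206, 0.0]
ft_force: [-0.3, -0.8, 1.2]
grip_width: 0.401
```

```bash
python3 -m jog '[[0,0,0,0],[0,0,0,0],[0,0,0,0],[0,0,10,0],[0,0,40,0],[0,0,80,0],[0,0,130,0],[0,0,130,0]]' 0.5; python3 -m jog '[[-30,40,0,-0.05],[-60,90,0,-0.1],[-90,140,0,-0.15],[-110,190,0,-0.2],[-130,235,0,-0.25],[-130,235,0,-0.29],[-130,235,0,-0.29],[-130,235,0,-0.29]]' 1; python3 - <<'E'
from fit import *
s=cam("scene");t=cam("top");t0=pickle.load(open("top0.pkl","rb"));s0=pickle.load(open("scene0.pkl","rb"))
for d in((t0,),(s0,),(s,)):
  for thr in(70,95): r=fit("camera",[.447,.2765,1.26],d,h=22,thr=thr); print(r[0].round(4),np.degrees(r[0][2]).round(1),round(r[1],1),r[2])
for z in(.024,.028,.032,.036):
    r=fit("mount",[.626,-.0797,1.557],[s],h=22,z=z,thr=60); print("mount",z,r[0].round(4),round(r[1],1),r[2])
r=fit("mount",[.626,-.0797,1.557],[t],h=22,z=.028,thr=60);print("top",r)
E
```

```text
time: 27.05
position: [0.6293, -0.0888, 0.158]
tool_rot: [2.232, 2.2, 0.01]
ft_force: [-0.7, -0.9, -1.0]
grip_width: 0.747
time: 28.05
position: [0.4962, 0.1462, 0.1521]
tool_rot: [2.533, 1.858, -0.001]
ft_force: [-0.2, -0.1, 0.3]
grip_width: 0.999
[0.4475 0.2754 1.2553] 71.9 60.0 [np.float64(357.9444444444444)]
[0.4466 0.2765 1.2674] 72.6 38.2 [np.float64(383.77777777777777)]
[0.4466 0.2778 1.1727] 67.2 235.6 [np.float64(674.6944444444445)]
[0.4456 0.276  1.1749] 67.3 222.1 [np.float64(718.7222222222222)]
[0.4465 0.2777 1.1782] 67.5 237.1 [np.float64(672.1944444444445)]
[0.4463 0.2763 1.1904] 68.2 222.4 [np.float64(716.4166666666666)]
mount 0.024 [ 0.6332 -0.0752  1.7972] 48.1 [np.float64(286.36111111111114)]
mount 0.028 [ 0.6271 -0.0793  1.7881] 50.1 [np.float64(286.36111111111114)]
mount 0.032 [ 0.6209 -0.0838  1.8037] 52.1 [np.float64(286.36111111111114)]
mount 0.036 [ 0.6155 -0.0875  1.7884] 54.1 [np.float64(286.36111111111114)]
top (array([ 0.62732131, -0.07818848,  1.60011499]), np.float64(52.72222222222222), [np.float64(153.33333333333334)])
```

The mount fits at (0.627, -0.079) for z = 28 mm, which matches seated. Now the camera: body centre about (0.449, 0.285), jaws at −17.5°.

```bash
python3 -m jog '[[-15,40,0,0],[-32,90,0,0],[-47,130,0,0],[-47,138,-20,0],[-47,138,-60,0],[-47,138,-80,0],[-47,138,-80,0],[-47,138,-80,0]]' 1; python3 -m jog '[[0,0,-20,0],[0,0,-40,0],[0,0,-60,0],[0,0,-74,0],[0,0,-82,0],[0,0,-85,0],[0,0,-85,0],[0,0,-85,0]]'; python3 -m jog '[[0,0,0,0],[0,0,0,0],[0,0,0,0],[0,0,0,0],[0,0,0,0],[0,0,0,0],[0,0,0,0],[0,0,0,0]]' -1 25
```

```text
time: 29.15
position: [0.45, 0.2852, 0.0733]
tool_rot: [2.533, 1.858, 0.002]
ft_force: [0.2, 0.3, 0.2]
grip_width: 0.999
time: 30.15
position: [0.4495, 0.2855, -0.0122]
tool_rot: [-2.532, -1.859, -0.002]
ft_force: [-0.8, 1.1, 0.3]
grip_width: 1.001
time: 31.15
position: [0.449, 0.2851, -0.0127]
tool_rot: [2.532, 1.859, -0.0]
ft_force: [-0.0, 0.3, 0.2]
grip_width: 0.517
```

```bash
python3 -m jog '[[0,0,30,0],[0,0,70,0],[25,-15,95,0.05],[70,-41,95,0.13],[115,-68,95,0.22],[160,-94,95,0.291],[181,-107,95,0.291],[181,-107,95,0.291]]'; python3 -m jog '[[0,0,-15,0],[0,0,-30,0],[0,0,-43,0],[0,0,-43,0],[0,0,-43,0],[0,0,-43,0],[0,0,-43,0],[0,0,-43,0]]'; python3 - <<'E'
from fit import *
s=cam("scene");t=cam("top"); p=get_state(); print(p["position"],p["tool_rot"],p["ft_force"])
for d in(s,s0:=s):
  pass
# near bottom base corner prediction vs carrier
c=[p["position"][0]-.035,p["position"][1]-.030,p["position"][2]+.0127]
u,v=proj(s,c); print("pred near corner",u,v)
a,b=int(u)-25,int(v)-20
g=cv2.cvtColor(s["image"],cv2.COLOR_RGB2GRAY)[b:b+40,a:a+50]
for r in range(8,34): print(b+r,"".join("#" if q<55 else "+" if q<110 else "." for q in g[r]))
print("col0",a)
E
```

```text
time: 32.15
position: [0.6311, 0.1753, 0.0814]
tool_rot: [2.239, 2.202, -0.003]
ft_force: [-1.3, 0.1, -1.7]
grip_width: 0.515
time: 33.15
position: [0.6302, 0.1782, 0.0396]
tool_rot: [2.236, 2.207, 0.001]
ft_force: [-0.5, 0.2, -2.1]
grip_width: 0.515
[0.6301258  0.17819333 0.03943023] [2.23575067e+00 2.20680996e+00 4.64874216e-04] [-0.44874178 -0.13603417 -1.72135502]
pred near corner 359.27073811123455 238.3985468815274
226 ................##############+.....+######.......
227 ................###############+....+#####+.......
228 ..............+#################++..++###+........
229 ...........+######################+..+###+........
230 ...........#########################+..+####......
231 ............###############################+......
232 .............+###########################+........
233 ...............+######################++..........
234 ...............++######..+###########+++..........
235 ............++++++#####+.+#########+++++++........
236 ..........+++++++++++###########++++++++++++......
237 ............+++++++++++######+++++++++++++........
238 ..............++++++++++###+++++++++++++..........
239 ................++++++++++++++++++++++............
240 ..................+++++++++++++++++...............
241 ........+++.........+++++++++++++.................
242 .........#+..........+++++++++....................
243 .........++............++++............+..........
244 .......++++..............+...........+++++........
245 ......++++++...+..................++++++++++......
246 .....++#+++++###...............+##+++++++++++.....
247 ......++##++####+............+++####+++++++.+.....
248 ##+.....++#######+.........+++++++####++++....+...
249 ###+......++####+.......++++++++++++###++.........
250 ###+.......++###++......+#++++++++....++#++......+
251 ###+..........++#++.....+###+++........++##++.....
col0 334
```

The camera's near base corner at (359,238) matches the prediction (359.3,238.4) and lines up with the pocket's near corner (359,244). I lower it.

```bash
python3 -m jog '[[0,0,-4,0],[0,0,-8,0],[0,0,-11,0],[0,0,-13,0],[0,0,-15,0],[0,0,-16,0],[0,0,-17,0],[0,0,-17,0]]'
```

```text
time: 34.25
position: [0.6301, 0.1782, 0.0224]
tool_rot: [2.236, 2.207, 0.0]
ft_force: [0.2, -0.6, -1.4]
grip_width: 0.52
```

```bash
python3 -m jog '[[0,0,-0.5,0],[0,0,-1,0],[0,0,-1,0],[0,0,-1,0],[0,0,-1,0],[0,0,-1,0],[0,0,-1,0],[0,0,-1,0]]'; python3 -m jog '[[0,0,0,0],[0,0,0,0],[0,0,0,0],[0,0,0,0],[0,0,5,0],[0,0,25,0],[0,0,75,0],[0,0,130,0]]' 0.9;  python3 -m jog '[[-30,30,30,0],[-80,80,30,0],[-120,120,30,0],[-150,170,30,0],[-180,220,30,0],[-180,270,30,0],[-180,300,30,0],[-180,300,30,0]]'; python3 - <<'E'
from fit import *
s=cam("scene");t=cam("top")
A=cv2.resize(s["image"][200:300,325:525,::-1],(800,400),interpolation=cv2.INTER_CUBIC)
B=cv2.resize(t["image"][180:230,300:460,::-1],(640,200),interpolation=cv2.INTER_CUBIC)
B=cv2.copyMakeBorder(B,0,0,0,160,0)
cv2.imwrite("pics/final.png",np.vstack([A,B])); print(get_state()["position"])
E
```

```text
time: 35.25
position: [0.6301, 0.1782, 0.0223]
tool_rot: [-2.236, -2.207, -0.001]
ft_force: [-3.7, -0.9, 5.2]
grip_width: 0.515
time: 36.25
position: [0.6299, 0.178, 0.1537]
tool_rot: [2.236, 2.207, 0.0]
ft_force: [-0.5, 1.0, 0.5]
grip_width: 0.951
time: 37.25
position: [0.4487, 0.4812, 0.1823]
tool_rot: [-2.231, -2.211, -0.002]
ft_force: [0.9, -0.3, -0.5]
grip_width: 0.949
[0.45064464 0.4774936  0.18226308]
```

View pics/final.png

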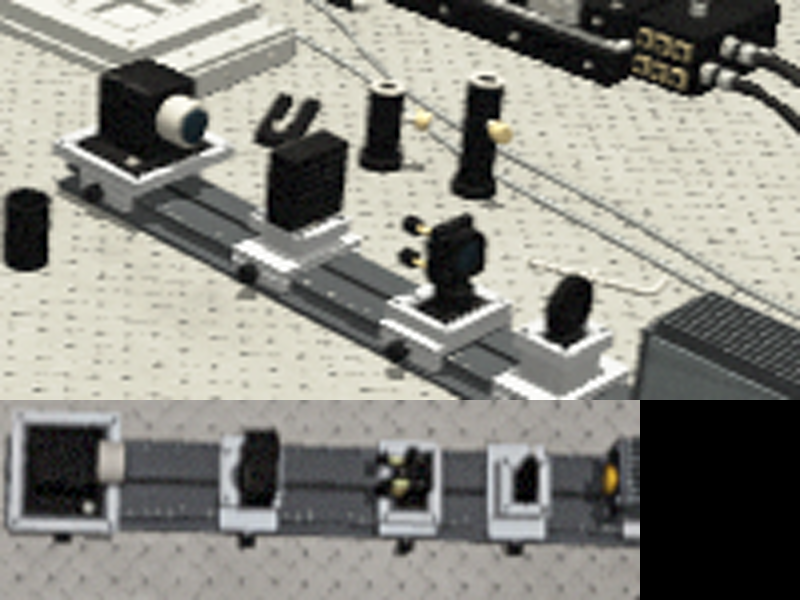

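All four parts stand in their pockets, with lens and filter glass facing the laser. I run one numeric check of the block, camera and iris before handing in.

```bash
python3 - <<'E'
from fit import *
M["beam_block"]=([box(-11,13,-25,25,8,58)],[cylz(1,0,16,0,8)])
M["iris"]=(M["iris"][0],[box(-12,12,-13,19,-1,6)]); M["mount"]=(M["mount"][0],M["mount"][1]+[box(-26,8,-24,24,-1,6)])
s=cam("scene");t=cam("top")
for n,p,z,thr in(("beam_block",(.6282,.0335),.036,60),("camera",(.630,.169),.035,60),("iris",(.6257,-.1739),.047,60),("mount",(.626,-.0797),.028,60)):
  for d in(t,s):
    r=fit(n,[*p,1.557],[d],h=20,z=z,thr=thr); print(n,r[0][:2].round(4),np.degrees(r[0][2]).round(1),round(r[1],1),np.round(r[2]))
E
```

```text
beam_block [0.626  0.0306] 84.0 20.8 [166.]
beam_block [0.6244 0.0275] 99.7 93.0 [459.]
camera [0.6301 0.1691] 89.6 29.9 [401.]
camera [0.6333 0.1681] 86.2 83.7 [503.]
iris [ 0.6224 -0.1716] 79.3 1.7 [54.]
iris [ 0.6232 -0.1757] 98.8 3.9 [146.]
mount [ 0.6223 -0.0769] 76.8 27.4 [154.]
mount [ 0.622  -0.0833] 104.7 19.8 [287.]
```

```bash
python3 - <<'E'
from fit import *
s=cam("scene");t=cam("top")
a=np.radians(89.2); r=np.array([[np.cos(a),-np.sin(a)],[np.sin(a),np.cos(a)]])
for z in(.044,.094):
  for x,y in((-12,-25),(12,25),(-12,25),(12,-25)):
    P0=[*(np.array([.6282,.0341])+r@[x/1e3,y/1e3]),z]
    print(z,x,y,"scene crop4",np.round((np.array(proj(s,P0))-[325,200])*4,0),"top crop4",np.round((np.array(proj(t,P0))-[300,180])*4+[0,400],0))
g=cv2.cvtColor(s["image"],cv2.COLOR_RGB2GRAY)
for v in range(230,262): print(v,"".join("#" if q<45 else "+" if q<110 else "." for q in g[v,383:423]))
g=cv2.cvtColor(t["image"],cv2.COLOR_RGB2GRAY)
for v in range(184,210): print(v,"".join("#" if q<45 else "+" if q<110 else "." for q in g[v,352:376]))
E
```

```text
0.044 -12 -25 scene crop4 [339. 207.] top crop4 [266. 443.]
0.044 12 25 scene crop4 [258. 216.] top crop4 [234. 505.]
0.044 -12 25 scene crop4 [286. 230.] top crop4 [265. 506.]
0.044 12 -25 scene crop4 [312. 194.] top crop4 [235. 442.]
0.094 -12 -25 scene crop4 [346. 137.] top crop4 [273. 426.]
0.094 12 25 scene crop4 [264. 145.] top crop4 [240. 490.]
0.094 -12 25 scene crop4 [292. 158.] top crop4 [272. 491.]
0.094 12 -25 scene crop4 [318. 124.] top crop4 [241. 425.]
230 .......+##.....+###+..............######
231 .......+##....+####...............######
232 ......+###+..+####+...............######
233 ......+####++#####..+++#+.........######
234 ......##########++++######+......+######
235 ......#######++++###########+....+######
236 ........+##++++##############....+######
237 ..........++################+...+#######
238 .........+##################+...+#######
239 .........+######+###########+...+#######
240 .........+##################+...########
241 .........+##################+...+#######
242 .........+##################+.....+#####
243 .........###################...........
[... 865 characters left out ...]
....
186 ........................
187 .........++++++++.......
188 .........+#######+......
189 .........+#######+......
190 .........+#######+......
191 +++.....+#########++++++
192 +++.....+#########++++++
193 +++.....+#########.+++++
194 +++.....+#########.+++++
195 +++.....#########+.+++++
196 +++....+#########+.+++++
197 +++....+#+#######+.+++++
198 +++...++#+#######+.+++++
199 +++...++#########+.+++++
200 +++...++#+#######+++++++
201 +++....+#########+++#+##
202 +++....+#########+++++++
203 +++.....########+..+++++
204 +++.....+#######+.++++++
205 +++.....+#######...+++++
206 +++....+++#####+..++++++
207 +++..............+++++++
208 .++..............+++++++
209 +++...............++++.+
```

```bash
python3 - <<'E'
from fit import *
t=[cam("top")["image"] for _ in range(4)]; d=cam("top"); g=cv2.cvtColor(np.mean(t,0).astype(np.uint8),cv2.COLOR_RGB2GRAY).astype(float)
t0=pickle.load(open("top0.pkl","rb")); g0=cv2.cvtColor(t0["image"],cv2.COLOR_RGB2GRAY).astype(float)
def edge(g,rows,c0,c1,sgn,z,dcol=0):
    pts=[]
    for v in rows:
        cs=range(c0,c1); row=g[v,c0:c1]; gr=np.clip(sgn*np.diff(row),0,None)
        if gr.sum()<15: continue
        k=np.argmax(gr); sl=slice(max(0,k-1),k+2); u=c0+.5+np.sum(gr[sl]*np.arange(len(gr))[sl])/gr[sl].sum()
        pts.append(ray(d,u,v,z)[:2])
    p=np.array(pts); vx,vy,*_=cv2.fitLine(p.astype(np.float32),cv2.DIST_HUBER,0,.001,.001).ravel()
    return np.degrees(np.arctan2(vy,vx)).round(1),len(p),p.mean(0).round(4)
print("now right",edge(g,range(189,202),365,373,1,.094),"left top",edge(g,range(188,196),356,364,-1,.094))
print("init right",edge(g0,range(252,264),359,369,1,.058),"left",edge(g0,range(252,264),349,358,-1,.058))
# whole-mask height in scene: rows of left/right edges, now vs start
s=cam("scene"); s0=pickle.load(open("scene0.pkl","rb"))
for D,p,y,z in((s0,(.4436,.0457),77.3,0),(s,(.6282,.0341),87,.036)):
    gg=cv2.cvtColor(D["image"],cv2.COLOR_RGB2GRAY); roi=[int(q) for q in np.array(P(D,np.array([[*p,z+.033]]))[0])]
    m=(gg<50); a=np.radians(y)
    X=np.array([[p[0]+np.cos(a)*x-np.sin(a)*w,p[1]+np.sin(a)*x+np.cos(a)*w,z+h] for h in(.008,.058) for x in(-.012,.012) for w in(-.025,.025)])
    q=P(D,X); 
    for c in range(int(q[:,0].min())+4,int(q[:,0].max())-2,3):
        rr=roi[1]
        up=rr; 
        while m[up,c]: up-=1
        dn=rr
        while m[dn,c]: dn+=1
        h=cv2.convexHull(q.astype(np.float32)); f=[v for v in np.arange(rr-30,rr+30,.25) if cv2.pointPolygonTest(h,(float(c),float(v)),False)>0]
        print(c,"obs",up+.5,dn-.5,"pred",f[0],f[-1])
E
```

```text
now right (np.float32(-2.5), 13, array([0.6267, 0.0191])) left top (np.float32(-12.2), 8, array([0.6369, 0.0467]))
init right (np.float32(-12.4), 12, array([0.443 , 0.0322])) left (np.float32(-13.2), 12, array([0.4424, 0.0615]))
336 obs 269.5 290.5 pred 268.0 290.25
339 obs 268.5 290.5 pred 267.25 291.0
342 obs 267.5 289.5 pred 266.5 290.0
345 obs 266.5 289.5 pred 265.75 289.25
348 obs 265.5 288.5 pred 265.0 288.5
351 obs 265.5 287.5 pred 264.5 287.75
393 obs 237.5 255.5 pred 235.5 255.5
396 obs 236.5 257.5 pred 234.5 257.25
399 obs 229.5 256.5 pred 233.25 256.0
402 obs 233.5 255.5 pred 232.25 255.0
405 obs 232.5 254.5 pred 231.25 253.75
408 obs 233.5 252.5 pred 232.75 252.5
```

The block's edge direction gives a yaw of about 87.5°, 1.7° off square, and its silhouette height matches the seated height. I hand in.

```bash
python3 -c "
from bench import *
print(close_job())"
```

```text
the job is handed in; nothing more can be done
None
```

All four parts are back on the rail and the job is handed in at about 38 s of the 102 s allowed. They went in the order beam block (let go), iris, filter mount, camera. I left the power head and lens tube where they were.

**What the checks showed**
- The last picture shows all four standing in their pockets, with the filter glass and the camera lens facing the laser. The gripper was clear of everything.
- **Camera:** it met the pocket floor with about 5 N. In the top view its yaw is 89.6°, against 89.2° for the rail.
- **Beam block:** its edge measures about 1.7° off square, and its height fits a seated block.
- **Iris and mount:** both reached their seated height with almost no force, and their fitted positions match the pockets within about 1 mm.

**What disagreed**
- The fingertips were about 27 mm higher than the reported tool position. I saw this only after the beam block was placed, so I gripped that part near its top. I corrected for it on the other three.
- The silhouette yaw fits for the iris and mount in their pockets do not agree: 77–79° from the top camera, 99–105° from the scene camera. Their squareness therefore rests on the gripper's angle at release and the pictures.
- A final silhouette fit put the block, iris and mount 2–7 mm from where I released them. I judged this to be dark pockets merging with the parts.

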